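# Lock a calibration cap into a headphone tester's bayonet mount

## Robot

A 6-joint arm with a two-finger parallel gripper is mounted at the origin on the work surface. World frame = base frame: x ahead of the robot, y to its left, z up, the work surface at z = 0. Lengths are in m, angles in rad, forces in N, time in s.
With the tool pointing down it reaches from about 0.3 to 0.75 m from the base axis. Payload 8.5 kg.
Tool frame: the origin (TCP) lies at the very end of the fingers, on their centre line; the grasp point (between the pads) lies 19 mm behind it; z points along the fingers, y is the line along which they close (so a half turn about z gives the same grasp; the last joint's range is limited). The gripper opens to 88 mm and grips with 3 to 60 N. Pads are 18 mm wide; open, the fingers measure 123 mm over their backs; the gripper's body (75 mm by 187 mm) begins 45 mm behind the grasp point.
Start: joints at [1.11, 0.381, 1.297, -0, 1.464, -0.215], TCP at [0.134, 0.533, 0.239] pointing down, gripper open.
Joint ranges: [-3.11, 3.11], [-0.89, 2.33], [0.22, 2.48], [-1.42, 4.56], [0.17, 2.85], [-2.88, 2.88]. Speed limits (rad/s): [2.39, 2.39, 3.14, 3.14, 3.14, 3.14].

## Interface

Orientations are given as a 3x3 rotation matrix whose columns are the frame's x, y, z axes.
In Python, from rig import bot gives the robot as it stands.
- The arm moves only by the shell command python3 -m crank 'ROWS' [FORCE]. ROWS is JSON, a list of rows, each a list of 7 numbers: the shift along the tool's x, y, z in mm, then the turn, a rotation vector about the tool's x, y, z in degrees, then the closure, from -1 (fully open) to 1 (shut). A call has 1 to 10 rows; each row shifts and turns the commanded pose from where the row before left it, along the tool's axes as they then stand; what a row does not reach is not made up. A row lasts 1/8 s, in which the tool goes at most 62.5 mm and 10.7 degrees, less where a joint would pass 70% of its speed; a pose out of reach is approached as far as the arm can. A call with a gripper value outside its range is refused whole. The fingers move at their own pace and stop on an object; FORCE is the grip in N (left out, the last holds). Time passes only in rows, so rows that do not move let the fingers close. It gives the time, the measured TCP pose, the force, the opening and the grip force at its end, in the units of the state.
- bot.get_state(): the state, without advancing time (a new reading comes with each control period).
- bot.grab_frame(name): name is "side" or "top" or "wrist"; returns (picture, depth): 480x640x3 uint8, red, green, blue; 480x640 float32, m along the optical axis (not along the pixel's ray), 0 where there is no reading.
- bot.get_calibration(name): a dict with "mtx" (3x3 intrinsics, pixels), "T" (4x4, takes a point from camera to world coordinates). Camera axes: x right, y down, z forward; pixel columns grow to the right and rows downward; lengths in m; the calibration is good to about 2 mm. A picture is of the moment at which its call begins: read the wrist's pose just before it. get_calibration takes no time and is no camera call; for the wrist camera it gives the pose at the moment of the call.
- bot.close_job(): hands the job in; it is judged then, once.
The state is a dict: "time": time; "joint_pos": joint angles; "joint_velocities": joint speeds; "joint_efforts": joint torques, N m; "ee_pos": TCP position; "tcp_rot": TCP orientation; "wrist_force": force on the tool from outside, world axes, zero at the start; "wrist_torque": the same for the moment, N m; "width": opening from 0.0 (shut) to 1.0 (fully open); "grip_force": force on a finger pad.
Only numpy, scipy, OpenCV 4.12 (cv2) and the standard library are available. Lean on these libraries where they do the work, as an engineer would, in place of code of your own. Each camera call takes 0.05 s, during which the arm holds its last target. There are 200 camera calls.

## Task

Fit the blue calibration cap into the bayonet mount of the headphone tester: set it upright with its lugs in the notches, push it down against the spring, turn it about a quarter turn clockwise (seen from above), then let the spring lift it into its lock and let go. Leave the orange cap, the mug, the mouse and the screwdriver where they are.

Things in the scene. Friction and masses are not known exactly. Their poses are not given: they have to be found in the camera images.
- cap_blue_center (a point): Centre (31.5 mm above the underside) of the blue calibration cap: loose, 150 g, 63 mm tall, standing upright in the tray. Top: upright finger bar 12 mm thick, 44 mm long, 30 mm high, grasp it across the 12 mm. Below it a round blue flange 60 mm across, 33 to 25.5 mm above the underside. x runs along the bar and the two lugs, z up. Two white marks on the flange show the lugs.
- cap_blue_lugs (a point): Point on the blue cap's axis midway between its lugs, 12.5 mm above its underside. Under the flange a steel plug, 44 mm across, chamfered to 34 mm over its lowest 6 mm. Two steel lugs 180 degrees apart along x, 10 mm wide, 10 to 15 mm above the underside, reach 29.5 mm from the axis. A half turn about z gives the same cap.
- cap_orange_center (a point): Centre of the orange cap, same shape and size as the blue one, standing in the tray's other compartment; which compartment holds which cap varies. Leave it where it is.
- mount: The bayonet mount, fixed upright: black round foot (130 mm across, 10 mm high), black barrel 92 mm across, aluminium ring on top, rim 50 mm above the table. Bore 47 mm for the cap's plug, with two notches 180 degrees apart, 15 mm wide at the bore, for its lugs. Only clockwise turning (from above) is free; a stop blocks the other way. Origin: centre of the underside.
- mount_notches (a point): Centre of the mount's mouth in its rim plane; x along the two notches, z up. A cap put in with its x along this x (within 6 degrees, either way round) rests on the spring disc, its centre 17.5 mm above this point; misaligned it sits on the rim, centre 21.5 mm above. Pushed right down: flange on the rim, centre 6 mm above. It can turn while its centre is less than 8.5 mm above.
- mount_lock (a point): Same point, but x along the cap's lugs when locked: 80 degrees clockwise (from above) of the notches, shown by two green dots on the rim. The lock pocket leaves about 5 degrees either side and the stop lies at its far end. Let up there, the spring lifts the cap into the pocket: centre 12.5 mm above this point, flange 6.5 mm above the rim; it then cannot turn.
- mount_spring (a joint): Travel (m) of the spring-loaded steel disc, 40 mm across, inside the mount: 0 unpressed, its top 14 mm below the rim, also with a cap just resting on it; 0.0115 with a cap pushed right down; 0.005 with a cap locked. Takes about 3 N to start, 12 N at full push.
- tray: Fixed grey tray, 130 x 262 x 12 mm, floor 4 mm thick, divided into two compartments side by side along its y; a cap stands near the middle of each. Origin: centre of the underside.
- mug: Loose white mug, 80 mm across, 90 mm high, origin at the centre of its underside; leave it.
- mouse: Loose black computer mouse, 105 mm long, 60 mm wide, 34 mm high, origin at the centre of its underside; leave it.
- screwdriver_mid (a point): Loose screwdriver with a red handle lying on the table, this point on its axis at its middle; leave it.
Not all that is in view belongs to the job. Leave any pink, red or turquoise look-alike of the mount alone.

How it is judged:
On the way, in this order (a step that is already met when the one before it is completed fails the run):
1. the blue cap sits in the mount's mouth, its lugs in the notches, and is pushed down against the spring (value of joint mount_spring above 0.008 m and horizontal distance between cap_blue_center and mount_lock below 0.004 m and z of cap_blue_center in the frame of mount_lock below 0.0105 m), for 0.1 s.
2. the blue cap is turned clockwise to the lock position (angle between the x axis of cap_blue_center and the x axis of mount_lock, either way round below 0.17 rad and horizontal distance between cap_blue_center and mount_lock below 0.004 m), for 0.1 s.
At the end, for the whole second after the job is handed in: The blue cap is locked: upright within 7 degrees, on the mount axis within 4 mm, lugs within 10 degrees of the lock direction, sprung up into the pocket (centre 9.5 to 14.5 mm above the rim, disc 3.3 to 7 mm down); orange cap, mug, mouse, screwdriver moved under 20 mm (all of step 2 and value of joint mount_spring between 0.0033 and 0.007 m and z of cap_blue_center in the frame of mount_lock between 0.0095 and 0.0145 m and angle between cap_blue_center's own z axis and vertical below 0.12 rad and distance of each of cap_orange_center, mug, mouse, screwdriver_mid from where it was at the start of the episode below 0.02 m); the robot touches nothing.
It fails at once if the orange cap is moved by more than 20 mm (distance of cap_orange_center from where it was at the start of the episode above 0.02 m).
It fails at once if the mug is moved by more than 20 mm (distance of mug from where it was at the start of the episode above 0.02 m).
It fails at once if the mouse is moved by more than 20 mm (distance of mouse from where it was at the start of the episode above 0.02 m).
It fails at once if the screwdriver is moved by more than 20 mm (distance of screwdriver_mid from where it was at the start of the episode above 0.02 m).
It also fails if it takes over 42 s, if anything falls off the work surface, if the arm or the gripper's body presses on something with over 40 N, if the wrist force passes 120 N, or if a joint passes its speed limit or range.

## Working session

There is one attempt and no reset: what is moved stays moved. The work goes in short steps, Python scripts to look and compute and a shell command to move; the robot and the scene stay as the last step left them, time stands still between calls to the robot, and variables do not carry over. Pictures are saved under pics/ and viewed, at most 10 in all, crops included, and the job is handed in when it is done.

```bash
mkdir -p pics; ls; cat > h.py <<'E'
import numpy as np, cv2
from rig import bot
def grab(n):
    c=bot.get_calibration(n); p,d=bot.grab_frame(n); return p,d,np.array(c["mtx"]),np.array(c["T"])
def ray(uv,K,T,z):
    uv=np.atleast_2d(uv).astype(float)
    d=np.c_[uv,np.ones(len(uv))]@np.linalg.inv(K).T@T[:3,:3].T
    o=T[:3,3]; return o+d*((z-o[2])/d[:,2])[:,None]
def save(p,n): cv2.imwrite('pics/'+n,p[:,:,::-1])
E
python3 - <<'E'
from h import *
for n in ("top","side"):
    p,d,K,T=grab(n); save(p,n+'0.png'); np.savez(n+'0.npz',p=p,d=d,K=K,T=T); print(n,T.round(3).tolist(),K[0,0])
print(bot.get_state())
E
```

```text
pics
top [[-0.024, -0.998, 0.056, 0.448], [-0.999, 0.025, 0.019, -0.085], [-0.02, -0.055, -0.998, 1.205], [0.0, 0.0, 0.0, 1.0]] 520.3667708863019
side [[-0.966, -0.198, 0.166, 0.352], [-0.258, 0.699, -0.667, 0.708], [0.016, -0.687, -0.726, 0.897], [0.0, 0.0, 0.0, 1.0]] 601.0343844623178
{'time': 0.1, 'joint_pos': array([ 1.10968441e+00,  3.81136336e-01,  1.29815097e+00, -1.78829363e-05,
        1.46359172e+00, -2.15339214e-01]), 'joint_velocities': array([ 0.00033819, -0.00185212, -0.00170123,  0.00056674, -0.00105915,
        0.00029088]), 'joint_efforts': array([ 3.25545108e-03, -4.38657153e+01, -2.24909145e+01,  7.14134099e-02,
        3.43329180e-02, -7.88200941e-05]), 'ee_pos': array([0.13373368, 0.53323963, 0.23820683]), 'tcp_rot': array([[-9.69950008e-01,  2.43303662e-01, -5.56438890e-04],
       [ 2.43304162e-01,  9.69949349e-01, -1.15992923e-03],
       [ 2.57502511e-04, -1.26045726e-03, -9.99999172e-01]]), 'wrist_force': array([-0.10159489, -0.78125982, -0.21236192]), 'wrist_torque': array([ 0.06022265,  0.02319495, -0.04273045]), 'grip_force': 0.0, 'width': 1.00582186700815}
```

View pics/top0.png

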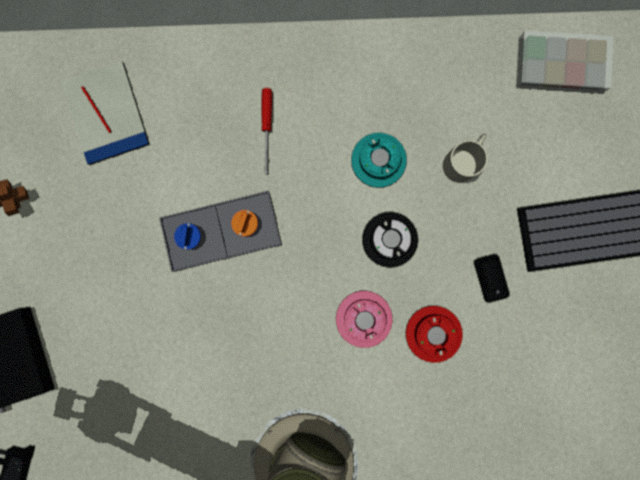

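View pics/side0.png

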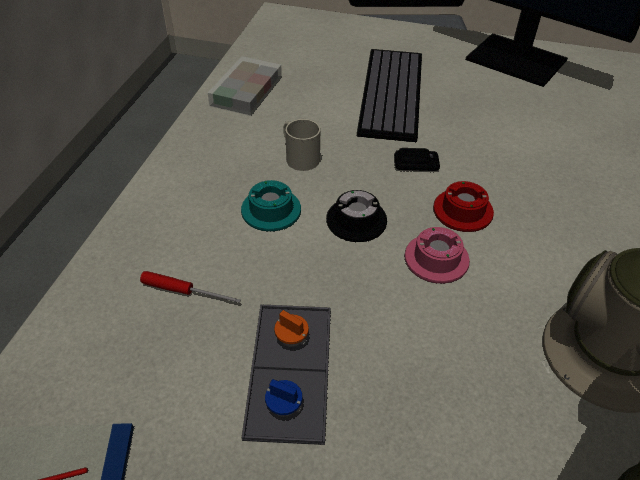

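The top view shows four mount-like objects: black with an aluminium ring (390,238), turquoise (379,160), pink (364,319) and red (434,333). Only the black one matches the mount. There are two blue objects, the round blue cap in the tray's left compartment (188,237) and a flat blue bar (116,148). The cap is the one meant. The orange cap is at (245,223). I'll check this in one crop.

```bash
python3 - <<'E'
from h import *
f=np.load('top0.npz');p,K,T=f['p'],f['K'],f['T']
hsv=cv2.cvtColor(p,cv2.COLOR_RGB2HSV)
m=cv2.inRange(hsv,(105,120,60),(130,255,255)); m[:, :160]=0; m[:, 220:]=0
v,u=np.nonzero(m); c=[(u.min()+u.max())/2,(v.min()+v.max())/2]; print('cap px',c,ray(c,K,T,.037))
w=cv2.minAreaRect(np.argwhere(cv2.inRange(hsv[190:290,350:430],(0,0,0),(180,255,60))>0).astype(np.float32)); print(w)
cc=[350+w[0][1],190+w[0][0]]; print('mount',cc,ray(cc,K,T,.02))
for px in [(245,223),(467,160),(490,277),(267,110)]: print(px,ray(px,K,T,.03).round(3))
a=cv2.resize(p[198:278,148:228],(400,400),interpolation=2); b=cv2.resize(p[198:278,350:430],(400,400),interpolation=2)
save(np.hstack([a,b]),'crop0.png')
E
```

```text
cap px [np.float64(187.0), np.float64(235.5)] [[0.52198187 0.24860921 0.037     ]]
((49.0, 40.0), (54.0, 54.0), 90.0)
mount [390.0, 239.0] [[ 0.50329241 -0.21084099  0.02      ]]
(245, 223) [[0.548 0.118 0.03 ]]
(467, 160) [[ 0.678 -0.39   0.03 ]]
(490, 277) [[ 0.412 -0.43   0.03 ]]
(267, 110) [[0.807 0.063 0.03 ]]
```

View pics/crop0.png

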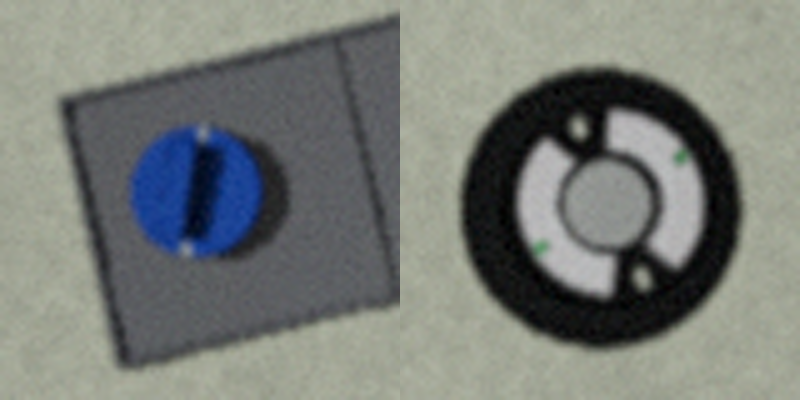

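The crop confirms both. The blue cap's marks are at (203,132) and (187,249), so its bar heads about -8° in world. On the aluminium ring the green dots are at (682,156) and (541,248), about -57°, and the notches at (580,130) and (642,278), about +23°. I'll move above the cap.

```bash
python3 -m crank '[[-45,-18,3,0,0,0,-1],[-45,-18,3,0,0,0,-1],[-45,-18,3,0,0,0,-1],[-45,-18,4,0,0,0,-1],[-45,-18,4,0,0,0,-1],[-45,-18,4,0,0,0,-1],[-45,-18,4,0,0,0,-1],[-45,-18,5,0,0,0,-1],[-45,-18,5,0,0,0,-1],[-41,-20,5,0,0,-6,-1]]' 25
python3 -m crank '[[0,0,0,0,0,0,-1],[0,0,0,0,0,0,-1]]'
python3 - <<'E'
from h import *
s=bot.get_state(); print(s['time'],s['ee_pos'],s['tcp_rot'].round(3).tolist(),s['wrist_force'])
p,d,K,T=grab('wrist'); save(p,'w1.png'); np.savez('w1.npz',p=p,d=d,K=K,T=T); print(T.round(3).tolist())
E
```

```text
time: 1.35
ee_pos: [0.5233, 0.2472, 0.1981]
tcp_rot: [[-0.99, 0.139, -0.001], [0.139, 0.99, -0.0], [0.001, -0.0, -1.0]]
wrist_force: [-0.1, 0.6, 0.7]
width: 0.999
grip_force: 0.0
time: 1.6
ee_pos: [0.5216, 0.2487, 0.1985]
tcp_rot: [[-0.99, 0.141, -0.001], [0.141, 0.99, 0.0], [0.001, -0.0, -1.0]]
wrist_force: [-1.0, 0.4, -0.5]
width: 0.999
grip_force: 0.0
1.6 [0.52158676 0.24869481 0.19853451] [[-0.99, 0.141, -0.001], [0.141, 0.99, 0.0], [0.001, -0.0, -1.0]] [-1.04120941  0.37815403 -0.52798142]
[[0.14, 0.951, 0.275, 0.449], [0.99, -0.135, -0.038, 0.26], [0.001, 0.278, -0.961, 0.345], [0.0, 0.0, 0.0, 1.0]]
```

View pics/w1.png

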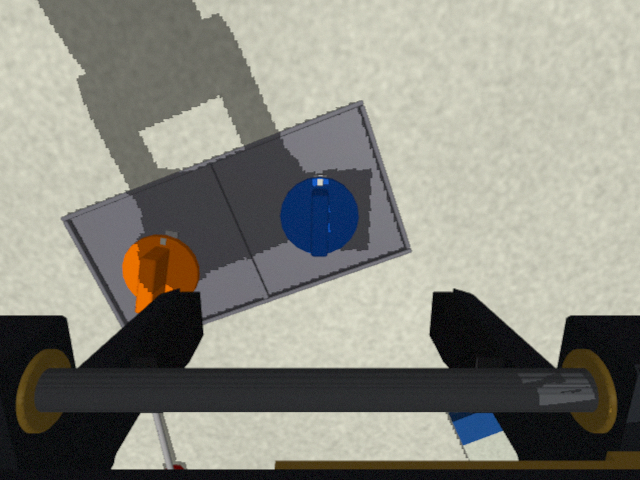

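The wrist view shows the blue cap at (319,215) with its bar close to vertical in the picture (tool x) and its white mark at (320,182). The orange cap at (160,270) is clear of the finger. Next I'll measure the bar from depth.

```bash
cat >> h.py <<'E'
def cloud(d,K,T):
    v,u=np.mgrid[:480,:640]; P=np.stack([(u-K[0,2])/K[0,0]*d,(v-K[1,2])/K[1,1]*d,d],-1)
    return P@T[:3,:3].T+T[:3,3]
def bar(d,K,T,lo,hi,box):
    W=cloud(d,K,T); u0,u1,v0,v1=box; m=np.zeros(d.shape,bool); m[v0:v1,u0:u1]=1
    P=W[m&(d>0)&(W[...,2]>lo)&(W[...,2]<hi)]; (c,s,a)=cv2.minAreaRect((P[:,:2]*1000).astype(np.float32))
    return len(P),c,s,a,P[:,2].mean()
E
python3 - <<'E'
from h import *
f=np.load('w1.npz');p,d,K,T=[f[k] for k in 'pdKT']
print(bar(d,K,T,.06,.075,(260,380,150,280)))
hsv=cv2.cvtColor(p,cv2.COLOR_RGB2HSV); m=cv2.inRange(hsv,(100,150,30),(130,255,255)); m[:150]=0;m[280:]=0
cs,_=cv2.findContours(m,0,1); c=max(cs,key=cv2.contourArea); e=cv2.fitEllipse(c); print(e, ray(e[0],K,T,.037))
m=(p.min(2)>150)&(hsv[...,1]<60); m[:170]=0;m[200:]=0;m[:,:305]=0;m[:,335:]=0
v,u=np.nonzero(m); print(len(u),u.mean(),v.mean(),ray([u.mean(),v.mean()],K,T,.037))
E
```

```text
(1079, (519.779052734375, 252.49209594726562), (12.004907608032227, 44.51438903808594), 81.1519775390625, np.float64(0.06720548038647964))
((319.01910400390625, 215.44577026367188), (76.66057586669922, 76.8145980834961), 177.71072387695312) [[0.51894015 0.25232616 0.037     ]]
38 319.60526315789474 181.05263157894737 [[0.49321421 0.25635204 0.037     ]]
```

```bash
python3 -m crank '[[2.5,3.4,20,0,0,0.7,-1],[0,0,40,0,0,0,-1],[0,0,40,0,0,0,-1],[0,0,30,0,0,0,-1],[0,0,20,0,0,0,-1],[0,0,7,0,0,0,-1],[0,0,0,0,0,0,-1],[0,0,0,0,0,0,0.9],[0,0,0,0,0,0,0.9],[0,0,0,0,0,0,0.9]]' 40
python3 -m crank '[[0,0,0,0,0,0,0.9],[0,0,0,0,0,0,0.9],[0,0,0,0,0,0,0.9],[0,0,0,0,0,0,0.9]]'
```

```text
time: 2.9
ee_pos: [0.5203, 0.2521, 0.0421]
tcp_rot: [[-0.988, 0.153, 0.001], [0.153, 0.988, 0.0], [-0.001, 0.0, -1.0]]
wrist_force: [-0.4, 0.1, 0.7]
width: 0.683
grip_force: 0.0
time: 3.4
ee_pos: [0.5202, 0.2521, 0.0418]
tcp_rot: [[-0.988, 0.153, 0.0], [0.153, 0.988, -0.0], [-0.0, -0.0, -1.0]]
wrist_force: [-0.3, -1.3, -0.2]
width: 0.233
grip_force: 0.0
```

```bash
python3 -m crank '[[0,0,0,0,0,0,0.9],[0,0,0,0,0,0,0.9],[0,0,0,0,0,0,0.9],[0,0,0,0,0,0,0.9]]'
python3 -m crank '[[0,0,-20,0,0,0,0.9],[0,0,-40,0,0,0,0.9],[0,0,-40,0,0,0,0.9],[0,0,-30,0,0,0,0.9],[0,0,0,0,0,0,0.9]]'
```

```text
time: 3.9
ee_pos: [0.5201, 0.2521, 0.0417]
tcp_rot: [[-0.988, 0.153, -0.0], [0.153, 0.988, -0.0], [0.0, -0.0, -1.0]]
wrist_force: [0.3, -0.8, -2.2]
width: 0.135
grip_force: 39.9
time: 4.53
ee_pos: [0.5208, 0.2523, 0.1735]
tcp_rot: [[-0.988, 0.153, 0.004], [0.153, 0.988, 0.001], [-0.004, 0.002, -1.0]]
wrist_force: [-0.0, 0.5, -2.5]
width: 0.132
grip_force: 39.9
```

```bash
python3 -m crank '[[-10,-40,0,0,0,0,0.9],[-12,-49,0,0,0,0,0.9],[-12,-49,0,0,0,0,0.9],[-12,-49,0,0,0,0,0.9],[-12,-49,0,0,0,0,0.9],[-12,-49,0,0,0,0,0.9],[-12,-49,0,0,0,0,0.9],[-12,-49,0,0,0,0,0.9],[-10,-46,0,0,0,0,0.9],[0,0,0,0,0,-10.5,0.9]]'
python3 -m crank '[[0,0,0,0,0,-10.5,0.9],[0,0,0,0,0,-10.5,0.9],[0,0,0,0,0,0,0.9],[0,0,0,0,0,0,0.9],[0,0,0,0,0,0,0.9]]'
python3 - <<'E'
from h import *
p,d,K,T=grab('wrist'); save(p,'w2.png'); np.savez('w2.npz',p=p,d=d,K=K,T=T); print(T.round(3).tolist())
E
```

```text
time: 5.78
ee_pos: [0.5568, -0.1907, 0.1694]
tcp_rot: [[-1.0, -0.03, -0.003], [-0.03, 1.0, 0.001], [0.003, 0.001, -1.0]]
wrist_force: [0.6, -0.3, -1.8]
width: 0.13
grip_force: 39.9
time: 6.4
ee_pos: [0.5573, -0.1877, 0.1714]
tcp_rot: [[-0.923, -0.384, -0.0], [-0.384, 0.923, 0.0], [0.0, 0.0, -1.0]]
wrist_force: [-0.1, -0.1, -2.2]
width: 0.135
grip_force: 39.9
[[-0.386, 0.886, 0.257, 0.49], [0.923, 0.37, 0.109, -0.215], [0.002, 0.279, -0.96, 0.318], [0.0, 0.0, 0.0, 1.0]]
```

View pics/w2.png

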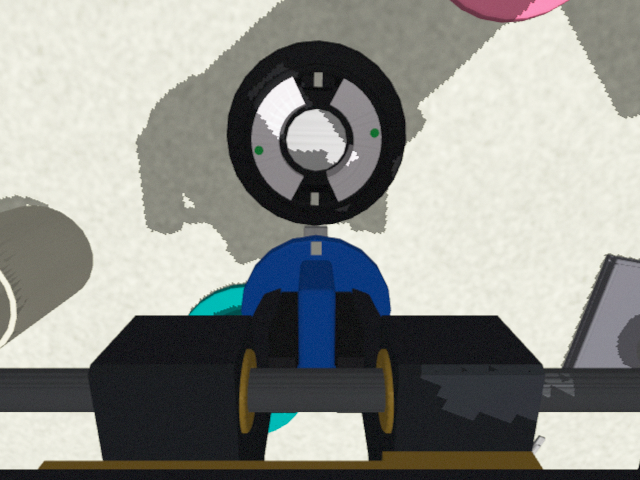

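The wrist view shows the black mount at (316,138), with its bore at (316,138), notches at (318,79) and (314,199), and green dots at (374,133) and (259,150). The held blue cap's mark is at (316,248) and its lug at (316,231).

```bash
cat > m.py <<'E'
from h import *
import sys
def measure(fn):
    f=np.load(fn);p,d,K,T=[f[k] for k in 'pdKT']
    hsv=cv2.cvtColor(p,cv2.COLOR_RGB2HSV)
    m=cv2.inRange(hsv,(45,120,40),(75,255,255)); n,_,st,ct=cv2.connectedComponentsWithStats(m)
    g=[c for c,s in zip(ct[1:],st[1:]) if 15<s[4]<400]; G=ray(g,K,T,.05); print('green',np.round(g,1).tolist(),G.round(4).tolist())
    if len(G)==2:
        dd=G[0]-G[1]; print('mid',G.mean(0).round(4),'heading',np.degrees(np.arctan2(dd[1],dd[0]))%180,'sep',np.linalg.norm(dd))
    W=cloud(d,K,T); r=np.hypot(W[...,0]-.503,W[...,1]+.211); M=(d>0)&(r<.07)
    P=W[M&(abs(W[...,2]-.05)<.004)]; 
    (c,R)=cv2.minEnclosingCircle((P[:,:2]*1000).astype(np.float32)); print('rim',c,R,P[:,2].mean(),len(P))
    # notches: points in ring band r 24..30 well below rim
    cx,cy=np.array(c)/1000; rr=np.hypot(W[...,0]-cx,W[...,1]-cy); N=W[(d>0)&(rr>.0245)&(rr<.029)&(W[...,2]<.046)]
    a=np.arctan2(N[:,1]-cy,N[:,0]-cx); z=np.exp(2j*a).mean(); print('notch',np.degrees(np.angle(z))/2,abs(z),len(a))
    return p,d,K,T,W
if __name__=='__main__':
    p,d,K,T,W=measure('w2.npz')
    s=bot.get_state(); E=s['ee_pos']
    hsv=cv2.cvtColor(p,cv2.COLOR_RGB2HSV)
    m=(p.min(2)>90)&(hsv[...,1]<70); m[:242]=0;m[256:]=0;m[:,:308]=0;m[:,326:]=0; v,u=np.nonzero(m)
    zf=E[2]-.0417+.037; mk=ray([u.mean(),v.mean()],K,T,zf)[0]; print('mark',u.mean(),v.mean(),mk,'tcp',E)
    dd=mk-E; print(np.degrees(np.arctan2(dd[1],dd[0])),np.hypot(*dd[:2]), 'toolx',np.degrees(np.arctan2(*s['tcp_rot'][1::-1,0])))
    b=cv2.inRange(hsv,(100,150,30),(130,255,255));b[:235]=0;b[290:]=0; v,u=np.nonzero(b)
    k=W[v,u]; k=k[(abs(k[:,2]-zf)<.004)]; print('flange z',k[:,2].mean(),zf); h=cv2.minEnclosingCircle((k[:,:2]*1000).astype(np.float32)); print('flange circ',h)
E
python3 m.py
```

```text
green [[374.2, 132.6], [258.3, 150.0]] [[0.4833, -0.1775, 0.05], [0.5211, -0.2404, 0.05]]
mid [ 0.5022 -0.2089  0.05  ] heading 120.99256007252194 sep 0.07339654783841874
rim (501.8302917480469, -208.6914520263672) 45.89453887939453 0.04979738668216993 11246
notch 3.3719991444105033 0.4551095273337404 574
mark 315.92907801418437 248.0 [ 0.53323313 -0.19623015  0.16684471] tcp [ 0.5573562  -0.18765397  0.17154471]
-160.42879949810413 0.02560221133907766 toolx -157.36770187775713
flange z 0.1673288571443337 0.16684471441302937
flange circ ((548.841552734375, -189.94332885742188), 28.11356544494629)
```

```bash
python3 -m crank '[[29,0.8,0,0,0,1.6,0.9],[29.8,0,0,0,0,0,0.9],[0,0.7,30,0,0,0,0.9],[0,0,30,0,0,0,0.9],[0,0,15,0,0,0,0.9],[0,0,0,0,0,0,0.9],[0,0,0,0,0,0,0.9]]' 50
python3 - <<'E'
from h import *
s=bot.get_state(); E=s['ee_pos']; R=s['tcp_rot']
t=np.array([.5019,-.2088,0])-E; print(E.round(4),'err tool',(R.T@t)[:2]*1000-[.4,.2],'heading',np.degrees(np.arctan2(R[1,0],R[0,0])))
p,d,K,T=grab('side'); q=p[150:250,310:410]; save(cv2.resize(q,(600,600),interpolation=2),'s3.png')
E
```

```text
time: 7.32
ee_pos: [0.5029, -0.2086, 0.0978]
tcp_rot: [[-0.933, -0.36, 0.002], [-0.36, 0.933, -0.001], [-0.001, -0.002, -1.0]]
wrist_force: [0.2, -0.4, -0.4]
width: 0.132
grip_force: 49.9
[ 0.5029 -0.2086  0.0978] err tool [0.69345546 0.09525986] heading -158.8879555509165
```

View pics/s3.png

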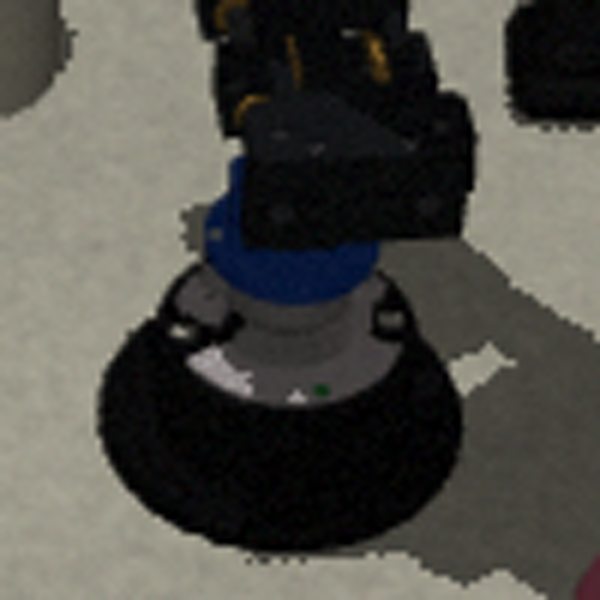

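The side crop shows the plug centred over the bore, with the notches visible on either side at (185,330) and (390,320). I'll lower it.

```bash
python3 -m crank '[[0.6,0,6,0,0,0,0.9],[0,0,5,0,0,0,0.9],[0,0,4,0,0,0,0.9],[0,0,3,0,0,0,0.9],[0,0,3,0,0,0,0.9],[0,0,3,0,0,0,0.9],[0,0,0,0,0,0,0.9]]'
```

```text
time: 8.25
ee_pos: [0.5019, -0.2087, 0.0729]
tcp_rot: [[-0.933, -0.36, 0.0], [-0.36, 0.933, -0.0], [-0.0, -0.001, -1.0]]
wrist_force: [-0.3, -2.1, 1.6]
width: 0.134
grip_force: 49.9
```

```bash
python3 -m crank '[[0,0,3,0,0,0,0.9],[0,0,3,0,0,0,0.9],[0,0,2,0,0,0,0.9],[0,0,1.5,0,0,0,0.9],[0,0,0,0,0,0,0.9],[0,0,0,0,0,0,0.9]]' 60
```

```text
time: 9.0
ee_pos: [0.502, -0.2088, 0.064]
tcp_rot: [[-0.933, -0.36, 0.001], [-0.36, 0.933, -0.001], [-0.001, -0.001, -1.0]]
wrist_force: [-0.9, -1.8, 8.0]
width: 0.133
grip_force: 59.9
```

```bash
python3 -m crank '[[0,0,1,0,0,0,0.9],[0,0,0,0,0,0,0.9],[0,0,0,0,0,3,0.9],[0,0,0,0,0,5,0.9],[0,0,0,0,0,6,0.9],[0,0,0,0,0,6,0.9],[0,0,0,0,0,6,0.9],[0,0,0,0,0,6,0.9],[0,0,0,0,0,6,0.9],[0,0,0,0,0,0,0.9]]'
```

```text
time: 10.25
ee_pos: [0.5023, -0.2085, 0.0632]
tcp_rot: [[-0.957, 0.292, 0.002], [0.292, 0.957, -0.001], [-0.002, -0.0, -1.0]]
wrist_force: [0.3, 0.5, 9.6]
width: 0.128
grip_force: 59.9
```

```bash
python3 -m crank '[[0,0,0,0,0,6,0.9],[0,0,0,0,0,6,0.9],[0,0,0,0,0,6,0.9],[0,0,0,0,0,6,0.9],[0,0,0,0,0,6,0.9],[0,0,0,0,0,6,0.9],[0,0,0,0,0,4,0.9],[0,0,0,0,0,2,0.9],[0,0,0,0,0,0,0.9],[0,0,0,0,0,0,0.9]]'; python3 -c "
from h import *
s=bot.get_state();R=s['tcp_rot'];print(s['wrist_torque'],np.degrees(np.arctan2(R[1,0],R[0,0])))"
```

```text
time: 11.5
ee_pos: [0.5024, -0.2085, 0.0632]
tcp_rot: [[-0.517, 0.856, 0.002], [0.856, 0.517, -0.001], [-0.002, 0.001, -1.0]]
wrist_force: [-0.0, 0.3, 9.9]
width: 0.129
grip_force: 59.9
[0.15554701 0.02378592 0.03945642] 121.11256743071499
```

```bash
python3 -m crank '[[0,0,-2,0,0,0,0.9],[0,0,-2,0,0,0,0.9],[0,0,-1.5,0,0,0,0.9],[0,0,0,0,0,0,0.9],[0,0,0,0,0,0,0.9]]'; python3 -m crank '[[0,0,0,0,0,2,0.9],[0,0,0,0,0,0,0.9],[0,0,0,0,0,-2,0.9],[0,0,0,0,0,0,0.9]]'; python3 -c "
from h import *
p,d,K,T=grab('wrist'); save(p,'w4.png')"
```

```text
time: 12.12
ee_pos: [0.5023, -0.2085, 0.0682]
tcp_rot: [[-0.517, 0.856, 0.002], [0.856, 0.517, -0.0], [-0.001, 0.001, -1.0]]
wrist_force: [1.6, -0.8, 5.6]
width: 0.13
grip_force: 59.9
time: 12.62
ee_pos: [0.5021, -0.2085, 0.0681]
tcp_rot: [[-0.517, 0.856, 0.001], [0.856, 0.517, -0.0], [-0.001, 0.001, -1.0]]
wrist_force: [1.2, -0.6, 6.2]
width: 0.134
grip_force: 59.9
```

View pics/w4.png

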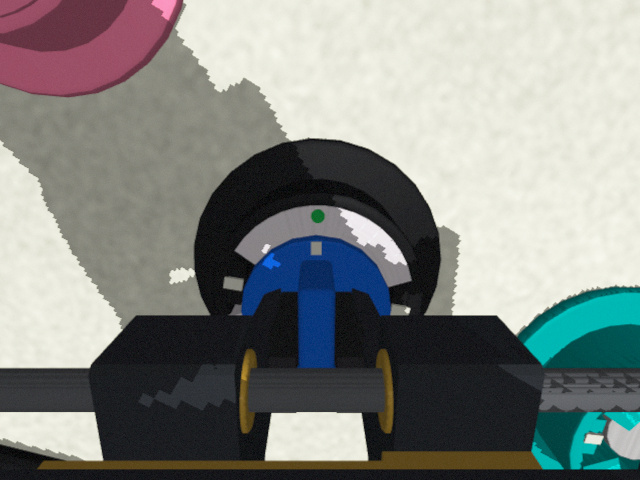

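The cap's mark at (316,248) lines up with the green dot at (317,216), and the cap has risen about 5 mm, so it's in the pocket. I'll release and retreat.

```bash
python3 -m crank '[[0,0,0,0,0,0,-1],[0,0,0,0,0,0,-1],[0,0,0,0,0,0,-1],[0,0,0,0,0,0,-1],[0,0,0,0,0,0,-1],[0,0,0,0,0,0,-1],[0,0,-10,0,0,0,-1],[0,0,-40,0,0,0,-1],[0,0,-40,0,0,0,-1],[-30,0,-40,0,0,0,-1]]'; python3 -m crank '[[-30,0,0,0,0,0,-1],[0,0,0,0,0,0,-1],[0,0,0,0,0,0,-1]]'
python3 - <<'E'
from h import *
p,d,K,T=grab('wrist'); save(p,'w5.png'); np.savez('w5.npz',p=p,d=d,K=K,T=T)
print(bar(d,K,T,.085,.105,(150,480,0,300))); W=cloud(d,K,T); hsv=cv2.cvtColor(p,cv2.COLOR_RGB2HSV)
b=cv2.inRange(hsv,(100,150,30),(130,255,255))>0; k=W[b&(d>0)][:,2]; k=k[(k<.07)&(k>.04)]; print('flange z',np.median(k))
E
```

```text
time: 13.92
ee_pos: [0.5169, -0.2333, 0.2002]
tcp_rot: [[-0.518, 0.855, 0.0], [0.855, 0.518, 0.0], [-0.0, 0.0, -1.0]]
wrist_force: [0.7, 0.2, 0.5]
width: 1.001
grip_force: 0.0
time: 14.3
ee_pos: [0.5323, -0.2592, 0.1977]
tcp_rot: [[-0.517, 0.856, -0.001], [0.856, 0.517, 0.001], [0.001, -0.0, -1.0]]
wrist_force: [-0.1, 0.6, -0.4]
width: 0.999
grip_force: 0.0
(1555, (501.5014343261719, -208.25936889648438), (11.900691986083984, 43.024871826171875), 30.850120544433594, np.float64(0.09441071572264274))
flange z 0.06463184713628972
```

View pics/w5.png

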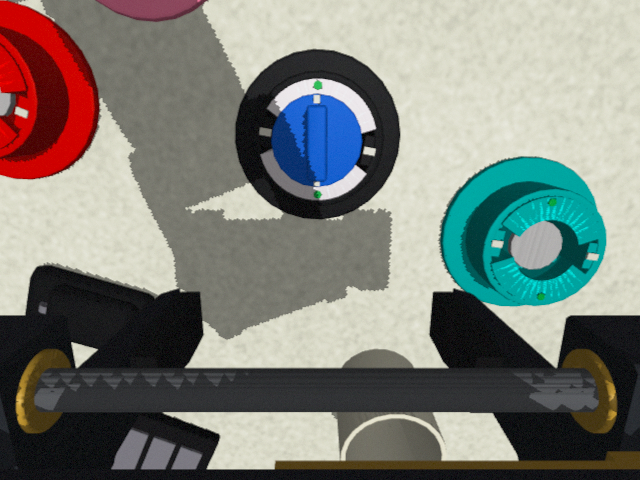

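The picture shows the cap upright in the mount at (317,137), its marks in line with the green dots at (317,85) and (317,194). The bar top at 94.4 mm puts the cap's centre about 12.9 mm above the rim, heading 121°, so it's locked. I'll hand it in.

```bash
python3 -c "
from rig import bot
print(bot.close_job())"
```

```text
the job is handed in; nothing more can be done
None
```

The blue cap is locked in the mount by my last wrist-camera measurement (marks on the green dots, centre about 12.9 mm above the rim); I released it, and the job was handed in after about 14 s, with no verdict returned.

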